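# Reset the cool-box temperature alarm through its recessed well

## Robot

A 7-joint arm with a two-finger parallel gripper is mounted at the origin on a cart in front of the work surface, level with it; the furniture and walls round the work are solid. World frame = base frame: x ahead of the robot, y to its left, z up, the work surface at z = 0. Lengths are in m, angles in rad, forces in N, time in s.
With the tool pointing down it reaches from about 0.35 to 0.775 m from the base axis. Payload 3.1 kg.
Tool frame: the origin (TCP) lies on the centre line of the jaws, within the pads' length; the fingertips stand 25 mm ahead of it and the grasp point (between the pads) lies 6 mm ahead of it; z points along the fingers, y is the direction in which the jaws open and shut (so a half turn about z gives the same grasp; the last joint's range is limited). The gripper opens to 85 mm and grips with 20 to 120 N. Pads are 22 mm wide; open, the fingers measure 114 mm over their backs; the gripper's body (76 mm by 85 mm) begins 54 mm behind the grasp point. The pads swing forward as they close: fully open they stand 13 mm farther back than shut.
Start: joints at [-1.317, 0.311, 0.014, 1.512, -0.004, 1.319, -0.027], TCP at [0.16, 0.526, 0.256] pointing down, gripper open.
Joint ranges: [-2.7, 2.7], [-0.3, 1.91], [-1.27, 1.3], [0.12, 2.57], [-1.44, 4.58], [0.2, 2.03], [-3.05, 3.05]. Speed limits (rad/s): [2.79, 2.79, 3.14, 3.14, 3.14, 3.14, 3.14].

## Interface

Orientations are given as a 3x3 rotation matrix whose columns are the frame's x, y, z axes.
In Python, from bench import status, read_camera, workorder gives the robot as it stands. The module is installed in compiled form; this text tells all that it offers.
- The arm moves only by the shell command python3 -m handwheel 'ROWS'. ROWS is JSON, a list of rows, each an object of numbers: "grip": the gripper's target within -1 to 1 (shut at 1, half-way at 0, fully open at -1); "dx", "dy", "dz": the shift along the tool's x, y, z in mm; "ax", "ay", "az": the turn, a rotation vector about the tool's x, y, z in rad. In form: [{"grip": .., "dx": .., "dy": .., "dz": .., "ax": .., "ay": .., "az": ..}, ...]. A call has 1 to 10 rows; each row shifts and turns the pose as measured when the row begins, along the tool's axes as they then stand; what a row does not reach is not made up. A row lasts 1/10 s, in which the tool goes at most 50 mm and 8.59 degrees, less where a joint would pass 70% of its speed; a pose out of reach is approached as far as the arm can. A call with a gripper value outside its range is refused whole. The fingers move at their own pace and stop on an object; the grip force is fixed at half the most. Time passes only in rows, so rows that do not move let the fingers close. It gives the time, the measured TCP pose, the force and the opening at its end, in the units of the state.
- status.sense(): the state, without advancing time (a new reading comes with each control period).
- read_camera(name): name is "scene" or "top"; returns a dict with "image" (384x512x3 uint8, red, green, blue), "fx", "fy", "cx", "cy" (pixels), "world_to_cam" (4x4, takes a point from world to camera coordinates). Camera axes: x right, y down, z forward; pixel columns grow to the right and rows downward; lengths in m; the calibration is good to about 2 mm. A picture is of the moment at which its call begins. There is no depth.
- workorder.sign_off(): hands the job in, once; it reports no verdict.
The state is a dict: "t": time; "joint_pos": joint angles; "joint_vel": joint speeds; "tau": joint torques, N m; "eef_pos": TCP position; "tool_rot": TCP orientation; "contact_force": force on the tool from outside, world axes, zero at the start; "torque": the same for the moment, N m; "opening": finger opening in m.
Only numpy, scipy, OpenCV 4.12 (cv2) and the standard library are available. Lean on these libraries where they do the work, as an engineer would, in place of code of your own. Each camera call takes 0.05 s, during which the arm holds its last target.

## Task

Reset the temperature alarm unit on the table: with the fingertips push its sliding shutter fully open (to the unit's left end), reach down into the round well this uncovers, press the sunken key all the way down and keep it down for a good second, then let it spring back and push the shutter fully closed again. Only push and press: nothing is lifted or carried, the unit stays where it stands, and the similar key in the open square well is not to be pressed. Leave the things standing around it where they are.

Things in the scene. Friction and masses are not known exactly. Their poses are not given: they have to be found in the camera images.
- alarm_unit: white and grey flat alarm box, 160 mm deep (its x) by 260 mm wide (its y) by 64 mm high, 1.8 to 2.8 kg, loose on rubber feet. Origin under its centre on the table; x points away from the robot at yaw 0, y to its left, z up; yaw within 0.35 rad. Flat top 64 mm up; a dark display lies near left, the open square well near right, the shutter on the far half.
- square_well (a point): centre of the mouth of the open square well, 46x46 mm, at x -42, y -45 mm of the unit; in it a key like the reset key, 18 mm down: not to be pressed.
- rail_mid (a point): middle of the shutter's channel, on the unit's top (64 mm up), at x +28, y -2.5 mm of the unit. Two rails, 6 mm wide and 15 mm high, run along the unit's y, 92.5 mm to either side of this point; their inner faces are 64 mm apart. Beyond the rail ends the top is flat and open for 35 to 40 mm.
- shutter (a joint): opening of the sliding shutter, m: 0 = closed over the round well (right), 0.085 = fully open stop (left, along the unit's +y); the well is wholly uncovered from 0.069. It stays where it is left; friction 1.5 N. Starts between 0 and 0.012.
- shutter_mid (a point): centre of the top face of the shutter, a grey slab with fine cross ribs, 62 mm (unit x) by 90 mm (unit y) by 12.5 mm thick, running between the rails 1 mm above the unit's top. Its right and left end faces lie 45 mm to either side of this point along the unit's y and are free to be pushed; its top is 77.5 mm above the table. Same axes as the unit. At joint value 0 this point is straight above the round well.
- round_well (a point): centre of the mouth of the round well, at x +28, y -45 mm of the unit, level with its top (64 mm above the table). The well is 48 mm in diameter, straight-walled, 30 mm deep; it admits shut fingers.
- reset_key_top (a point): centre of the top of the reset key, a black round key 28 mm in diameter in the middle of the round well, its top 18 mm below the well's mouth (46 mm above the table) when released.
- reset_key (a joint): travel of the reset key, m: 0 released, 0.006 fully down. Spring: 1 N to start, 4 N fully down; it springs back.
- power_key (a joint): travel of the similar key in the open square well, m: 0 released, 0.006 down; same spring. Must not be pressed.
- iodine_bottle: small brown bottle with a pale cap, 42 mm across, 88 mm tall, standing left of the unit; origin under its centre; a bystander
- timer: flat white timer, 60x64x18 mm, right of the unit; origin under its centre; a bystander
- marker_black: black felt marker, 138 mm long, lying behind the unit; origin under its centre; a bystander
- scissors: scissors, 162 mm long, lying farther right on the table; origin under the centre; a bystander

How it is judged:
On the way, in this order (a step that is already met when the one before it is completed fails the run):
1. the shutter is pushed open, past 72 mm (value of joint shutter above 0.072 m), for 0.2 s.
2. the reset key is kept down (past 4.5 mm) for 0.8 s (value of joint reset_key above 0.0045 m and value of joint shutter above 0.065 m), for 0.8 s.
3. the key is released and the shutter is pushed closed, within 5 mm (value of joint shutter below 0.005 m and value of joint reset_key below 0.001 m), for 0.2 s.
At the end, for the whole second after the job is handed in: after the key was held down, the shutter is closed to within 5 mm, both keys are released (under 1 mm), and the unit is at rest within 25 mm of where it stood (all of step 3 and value of joint power_key below 0.001 m and distance of alarm_unit from where it was at the start of the episode below 0.025 m and linear speed of alarm_unit below 0.01 m/s); the robot touches nothing.
It fails at once if the other key, in the square well, was pressed (value of joint power_key above 0.002 m).
It fails at once if the alarm unit was shoved more than 25 mm (distance of alarm_unit from where it was at the start of the episode above 0.025 m).
It fails at once if the alarm unit was lifted or tipped (height (world z) of alarm_unit above 0.008 m or angle between alarm_unit's own z axis and vertical above 0.06 rad).
It fails at once if a bystander was moved more than 20 mm, or lifted (distance of any of iodine_bottle, timer, marker_black, scissors from where it was at the start of the episode above 0.02 m).
It fails at once if the bottle was tipped (angle between iodine_bottle's own z axis and vertical above 0.3 rad).
It also fails if it takes over 51 s, if anything falls off the work surface, if the arm or the gripper's body presses on something with over 40 N, if the wrist force passes 120 N, or if a joint passes its speed limit or range.

## Working session

There is one attempt and no reset: what is moved stays moved. The work goes in short steps, Python scripts to look and compute and a shell command to move; the robot and the scene stay as the last step left them, time stands still between calls to the robot, and variables do not carry over. Pictures are saved under pics/ and viewed, and the job is handed in when it is done.

```bash
mkdir -p pics; python3 - <<'E'
from bench import status, read_camera
import cv2,numpy as np
s=status.sense()
print({k:np.round(v,3).tolist() for k,v in s.items()})
for n in("scene","top"):
    c=read_camera(n); cv2.imwrite(f"pics/{n}0.png",c["image"][:,:,::-1]); print(n,c["fx"],c["fy"],c["cx"],c["cy"],np.round(c["world_to_cam"],4).tolist())
E
```

```text
{'t': 0.0, 'joint_pos': [-1.317, 0.312, 0.014, 1.513, -0.004, 1.319, -0.027], 'joint_vel': [-0.002, -0.001, -0.002, 0.001, -0.0, -0.001, -0.001], 'tau': [-0.0, -37.991, 0.146, -23.059, 0.012, 0.014, -0.0], 'eef_pos': [0.16, 0.525, 0.255], 'tool_rot': [[-0.957, 0.291, -0.001], [0.291, 0.957, -0.002], [-0.0, -0.002, -1.0]], 'contact_force': [-0.182, -0.152, 0.309], 'torque': [-0.035, -0.001, -0.027], 'opening': 0.085}
scene 368.07783238171186 368.07783238171186 258.47542312374054 195.06480426322014 [[0.6697, -0.7422, 0.0245, -0.59], [-0.3387, -0.3347, -0.8793, 0.1454], [0.6608, 0.5806, -0.4756, 0.8588], [0.0, 0.0, 0.0, 1.0]]
top 377.28344094776855 377.28344094776855 256.470656851996 188.1162734675722 [[0.063, -0.998, -0.006, -0.3275], [-0.9773, -0.0605, -0.2032, 0.5448], [0.2024, 0.0187, -0.9791, 0.9354], [0.0, 0.0, 0.0, 1.0]]
```

View pics/scene0.png

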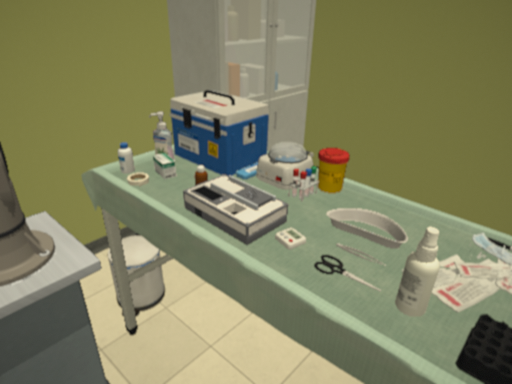

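View pics/top0.png

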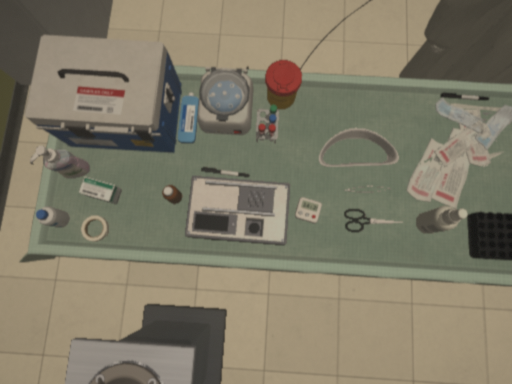

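```bash
cat > h.py <<'E'
import numpy as np,cv2
from bench import read_camera,status
def ray(c,uv,z):
    M=np.array(c["world_to_cam"]);R=M[:3,:3];o=-R.T@M[:3,3]
    uv=np.atleast_2d(np.array(uv,float))
    d=np.c_[(uv[:,0]-c["cx"])/c["fx"],(uv[:,1]-c["cy"])/c["fy"],np.ones(len(uv))]@R
    return o+d*((z-o[2])/d[:,2])[:,None]
def proj(c,P):
    M=np.array(c["world_to_cam"]);q=np.atleast_2d(P)@M[:3,:3].T+M[:3,3]
    return np.c_[c["fx"]*q[:,0]/q[:,2]+c["cx"],c["fy"]*q[:,1]/q[:,2]+c["cy"]]
def crop(c,u0,v0,u1,v1,s,name):
    im=np.ascontiguousarray(c["image"][v0:v1,u0:u1,::-1])
    cv2.imwrite(name,cv2.resize(im,None,fx=s,fy=s,interpolation=cv2.INTER_CUBIC))
E
python3 - <<'E'
from h import *
c=read_camera("top");crop(c,180,155,330,255,5,"pics/topz.png")
c=read_camera("scene");crop(c,170,150,320,250,5,"pics/scz.png")
E
```

```text
(no output)
```

View pics/topz.png

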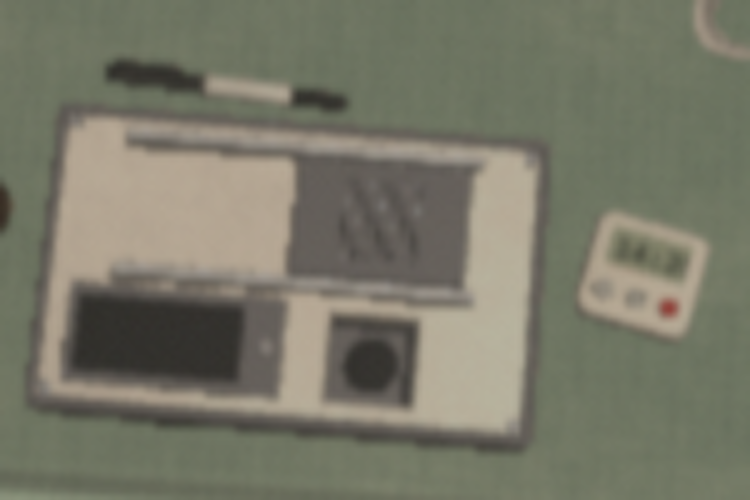

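View pics/scz.png

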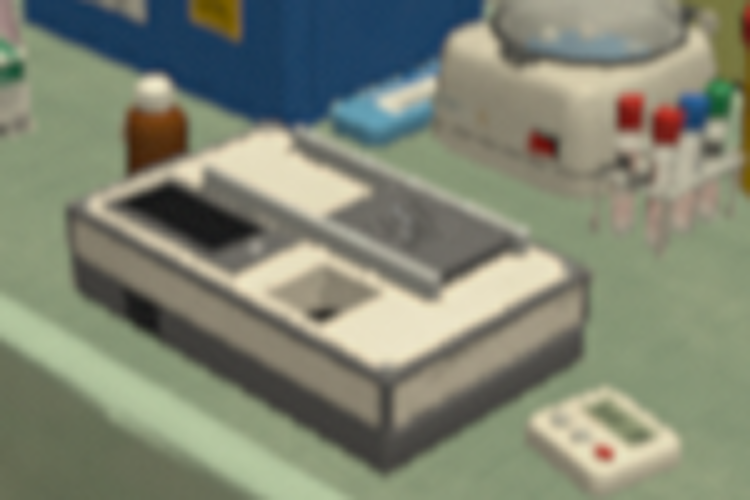

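```bash
cat > fit.py <<'E'
from h import *
c=read_camera("top")
L=[((332,318),(-19,-22,64)),((417,320),(-19,-68,64)),((412,408),(-65,-68,64)),((325,402),(-65,-22,64)),
((126,134),(63,90,79)),((484,161),(63,-95,79)),((110,268),(-7,90,79)),((472,297),(-7,-95,79)),
((68,108),(80,130,64)),((545,145),(80,-130,64)),((35,400),(-80,130,64)),((528,440),(-80,-130,64))]
W=[];U=[]
for p,u in L:
    uv=(np.array(p)+.5)/5-.5+[180,155]
    W.append(ray(c,uv,u[2]/1e3)[0,:2]);U.append(np.array(u[:2])/1e3)
W=np.array(W);U=np.array(U)
def fit(W,U):
    a=W-W.mean(0);b=U-U.mean(0)
    th=np.arctan2((b[:,0]*a[:,1]-b[:,1]*a[:,0]).sum(),(a*b).sum());R=np.array([[np.cos(th),-np.sin(th)],[np.sin(th),np.cos(th)]])
    t=W.mean(0)-R@U.mean(0);return th,R,t,W-(U@R.T+t)
for sl in (slice(0,12),slice(0,8),slice(4,8)):
    th,R,t,e=fit(W[sl],U[sl]);print(round(th,4),t.round(4));print((e*1e3).round(1).tolist())
th,R,t,e=fit(W,U)
for n,p in(("shR",(458,225)),("shL",(292,220))):
    q=ray(c,(np.array(p)+.5)/5-.5+[180,155],.0775)[0,:2];print(n,R.T@(q-t))
E
python3 fit.py
```

```text
-0.0163 [ 0.5044 -0.2487]
[[-2.9, -0.8], [-0.4, 1.7], [0.7, 0.8], [0.2, -1.0], [-0.3, 0.2], [-0.1, 0.7], [-0.2, 0.8], [-0.5, 1.9], [-2.6, -5.5], [-2.8, 4.2], [4.5, -6.2], [4.3, 3.2]]
-0.0148 [ 0.504  -0.2482]
[[-2.4, -1.4], [-0.1, 1.2], [1.1, 0.4], [0.6, -1.4], [0.3, -0.5], [0.2, 0.1], [0.4, 0.3], [-0.2, 1.4]]
-0.0184 [ 0.5042 -0.2478]
[[-0.2, -0.7], [0.4, -0.1], [-0.1, -0.2], [-0.1, 1.0]]
shR [ 0.02896151 -0.08342618]
shL [0.02491923 0.00113382]
```

```bash
python3 -m handwheel '[{"grip":1,"az":-0.14,"dx":-40},{"grip":1,"az":-0.14,"dx":-40},{"grip":1,"dx":-45},{"grip":1,"dx":-45},{"grip":1,"dx":-45},{"grip":1,"dx":-45,"dy":-20},{"grip":1,"dx":-30,"dy":-40},{"grip":1,"dy":-45},{"grip":1,"dy":-45},{"grip":1}]'; python3 -c "
from bench import status
s=status.sense();print(s['tool_rot'],s['eef_pos'],s['joint_pos'])"
```

```text
[[-9.56592326e-01  2.91429351e-01 -2.33534676e-04]
 [ 2.91429433e-01  9.56591765e-01 -1.03988443e-03]
 [-7.96554976e-05 -1.06280435e-03 -9.99999432e-01]] [0.16022158 0.5258522  0.25578146] [-1.31671359  0.31132694  0.01399687  1.51221156 -0.00437571  1.31914967
 -0.02721991]invalid input
```

```bash
python3 -m handwheel '[{"grip":1,"dx":-40,"dy":0,"dz":0,"ax":0,"ay":0,"az":-0.14},{"grip":1,"dx":-40,"dy":0,"dz":0,"ax":0,"ay":0,"az":-0.14},{"grip":1,"dx":-45,"dy":0,"dz":0,"ax":0,"ay":0,"az":0},{"grip":1,"dx":-45,"dy":0,"dz":0,"ax":0,"ay":0,"az":0},{"grip":1,"dx":-45,"dy":-20,"dz":0,"ax":0,"ay":0,"az":0}]'; python3 -c "
from bench import status
s=status.sense();print(s['tool_rot'],s['eef_pos'],s['joint_pos'])"
```

```text
t: 0.75
eef_pos: [0.3656, 0.4942, 0.254]
tool_rot: [[-1.0, -0.015, -0.009], [-0.015, 1.0, 0.003], [0.009, 0.003, -1.0]]
contact_force: [-0.2, 1.3, 0.1]
opening: 0.0119
[[-0.99984888 -0.01483627 -0.00906151]
 [-0.0148621   0.99988566  0.0027897 ]
 [ 0.00901909  0.00292396 -0.99995505]] [0.36561344 0.49415705 0.25398087] [-0.99256323  0.44888281  0.05473159  1.32049417 -0.03334576  1.37597099
  0.64894627]
```

```bash
python3 -m handwheel '[{"grip":1,"dx":-35,"dy":-35,"dz":0,"ax":0,"ay":0,"az":0.03},{"grip":1,"dx":-35,"dy":-35,"dz":0,"ax":0,"ay":0,"az":0},{"grip":1,"dx":-15,"dy":-47,"dz":0,"ax":0,"ay":0,"az":0},{"grip":1,"dx":0,"dy":-50,"dz":0,"ax":0,"ay":0,"az":0},{"grip":1,"dx":0,"dy":-50,"dz":0,"ax":0,"ay":0,"az":0},{"grip":1,"dx":0,"dy":-50,"dz":0,"ax":0,"ay":0,"az":0},{"grip":1,"dx":0,"dy":-50,"dz":0,"ax":0,"ay":0,"az":0},{"grip":1,"dx":0,"dy":-50,"dz":0,"ax":0,"ay":0,"az":0},{"grip":1,"dx":0,"dy":-50,"dz":0,"ax":0,"ay":0,"az":0},{"grip":1,"dx":0,"dy":-50,"dz":0,"ax":0,"ay":0,"az":0}]'
```

```text
t: 1.75
eef_pos: [0.4509, 0.0258, 0.2485]
tool_rot: [[-1.0, 0.021, -0.004], [0.021, 1.0, 0.001], [0.004, 0.001, -1.0]]
contact_force: [0.4, -0.4, 0.4]
opening: -0.0002
```

```bash
python3 -m handwheel '[{"grip":1,"dx":0,"dy":-48,"dz":0,"ax":0,"ay":0,"az":0},{"grip":1,"dx":0,"dy":-48,"dz":0,"ax":0,"ay":0,"az":0},{"grip":1,"dx":-10,"dy":-47,"dz":0,"ax":0,"ay":0,"az":0},{"grip":1,"dx":-10,"dy":-47,"dz":0,"ax":0,"ay":0,"az":0},{"grip":1,"dx":-10,"dy":-47,"dz":0,"ax":0,"ay":0,"az":0},{"grip":1,"dx":-10,"dy":-47,"dz":0,"ax":0,"ay":0,"az":0},{"grip":1,"dx":-10,"dy":-47,"dz":0,"ax":0,"ay":0,"az":0},{"grip":1,"dx":-15,"dy":-40,"dz":0,"ax":0,"ay":0,"az":0},{"grip":1,"dx":-10,"dy":-20,"dz":0,"ax":0,"ay":0,"az":0},{"grip":1,"dx":0,"dy":0,"dz":0,"ax":0,"ay":0,"az":0}]'
```

```text
t: 2.75
eef_pos: [0.5136, -0.3904, 0.2468]
tool_rot: [[-1.0, 0.029, -0.003], [0.029, 1.0, -0.002], [0.003, -0.002, -1.0]]
contact_force: [-1.2, 0.3, -0.3]
opening: -0.0003
```

```bash
python3 -m handwheel '[{"grip":1,"dx":-16,"dy":20,"dz":20,"ax":0,"ay":0,"az":-0.01},{"grip":1,"dx":0,"dy":0,"dz":30,"ax":0,"ay":0,"az":0},{"grip":1,"dx":0,"dy":0,"dz":30,"ax":0,"ay":0,"az":0},{"grip":1,"dx":0,"dy":0,"dz":25,"ax":0,"ay":0,"az":0},{"grip":1,"dx":0,"dy":0,"dz":0,"ax":0,"ay":0,"az":0}]'
python3 - <<'E'
from h import *
c=read_camera("top");crop(c,180,155,330,255,5,"pics/topz1.png")
c=read_camera("scene");crop(c,170,150,320,250,5,"pics/scz1.png")
print(status.sense()["eef_pos"])
E
```

```text
t: 3.25
eef_pos: [0.5307, -0.3665, 0.139]
tool_rot: [[-1.0, 0.016, -0.002], [0.016, 1.0, 0.002], [0.002, 0.001, -1.0]]
contact_force: [-1.1, 1.2, -0.2]
opening: -0.0002
[ 0.53306232 -0.36848973  0.14318568]
```

View pics/topz1.png

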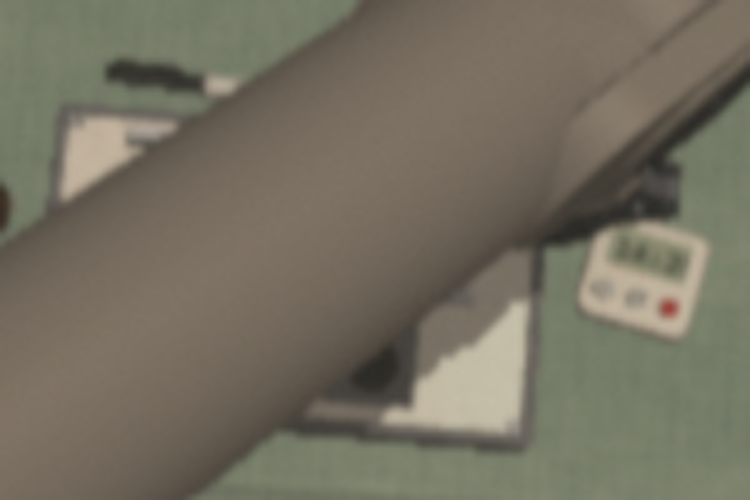

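View pics/scz1.png

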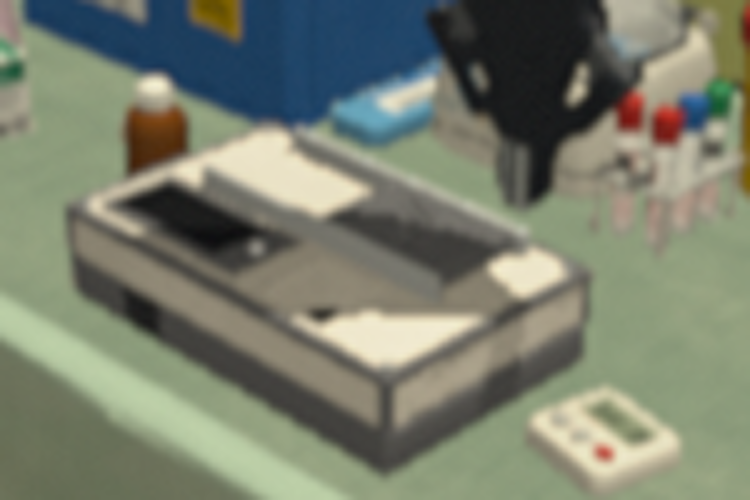

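```bash
python3 -m handwheel '[{"grip":1,"dx":2,"dy":-2,"dz":25,"ax":0,"ay":0,"az":0},{"grip":1,"dx":0,"dy":0,"dz":17,"ax":0,"ay":0,"az":0},{"grip":1,"dx":0,"dy":0,"dz":0,"ax":0,"ay":0,"az":0},{"grip":1,"dx":0,"dy":0,"dz":0,"ax":0,"ay":0,"az":0}]'
```

```text
t: 3.75
eef_pos: [0.5363, -0.3733, 0.1106]
tool_rot: [[-1.0, 0.014, 0.019], [0.014, 1.0, -0.012], [-0.019, -0.012, -1.0]]
contact_force: [-0.3, -0.5, -0.2]
opening: -0.0003
```

```bash
python3 -m handwheel '[{"grip":1,"dx":0,"dy":0,"dz":0,"ax":0,"ay":0,"az":0}]';python3 -m handwheel '[{"grip":1,"dx":0,"dy":0,"dz":0,"ax":0,"ay":0,"az":0}]'
```

```text
t: 3.85
eef_pos: [0.5372, -0.3738, 0.1126]
tool_rot: [[-1.0, 0.014, 0.021], [0.013, 1.0, -0.014], [-0.021, -0.013, -1.0]]
contact_force: [0.1, 0.8, -0.2]
opening: -0.0004
t: 3.95
eef_pos: [0.538, -0.3744, 0.1144]
tool_rot: [[-1.0, 0.013, 0.024], [0.013, 1.0, -0.015], [-0.024, -0.015, -1.0]]
contact_force: [0.7, 0.4, -0.5]
opening: -0.0003
```

```bash
python3 -m handwheel '[{"grip":1,"dx":6,"dy":2,"dz":12,"ax":-0.015,"ay":0.024,"az":0},{"grip":1,"dx":4,"dy":1,"dz":11,"ax":-0.002,"ay":0.003,"az":0},{"grip":1,"dx":1,"dy":0.6,"dz":2,"ax":-0.001,"ay":0.002,"az":0}]'
```

```text
t: 4.25
eef_pos: [0.5275, -0.3715, 0.0897]
tool_rot: [[-1.0, 0.013, -0.004], [0.013, 1.0, 0.002], [0.004, 0.002, -1.0]]
contact_force: [0.3, 0.2, -0.1]
opening: -0.0001
```

```bash
python3 -m handwheel '[{"grip":1,"dx":-2,"dy":0,"dz":-5,"ax":0,"ay":-0.004,"az":0},{"grip":1,"dx":0,"dy":0,"dz":0,"ax":0,"ay":0,"az":0}]'
```

```text
t: 4.45
eef_pos: [0.5287, -0.371, 0.0934]
tool_rot: [[-1.0, 0.014, -0.002], [0.014, 1.0, 0.004], [0.003, 0.004, -1.0]]
contact_force: [-0.1, 0.1, 0.6]
opening: 0.0001
```

```bash
python3 -m handwheel '[{"grip":1,"dx":-1,"dy":8,"dz":0,"ax":0,"ay":0,"az":0},{"grip":1,"dx":0,"dy":8,"dz":0,"ax":0,"ay":0,"az":0},{"grip":1,"dx":0,"dy":8,"dz":0,"ax":0,"ay":0,"az":0}]'
```

```text
t: 4.75
eef_pos: [0.5299, -0.3473, 0.0941]
tool_rot: [[-1.0, 0.015, -0.002], [0.015, 1.0, 0.002], [0.002, 0.002, -1.0]]
contact_force: [-0.2, -2.1, -0.1]
opening: 0.0002
```

```bash
python3 -m handwheel '[{"grip":1,"dx":0,"dy":9,"dz":0,"ax":0,"ay":0,"az":0},{"grip":1,"dx":0,"dy":9,"dz":0,"ax":0,"ay":0,"az":0},{"grip":1,"dx":0,"dy":9,"dz":0,"ax":0,"ay":0,"az":0},{"grip":1,"dx":0,"dy":9,"dz":0,"ax":0,"ay":0,"az":0}]'
```

```text
t: 5.15
eef_pos: [0.5306, -0.3097, 0.095]
tool_rot: [[-1.0, 0.015, -0.0], [0.015, 1.0, -0.002], [0.0, -0.002, -1.0]]
contact_force: [-0.2, -2.0, -0.3]
opening: -0.0001
```

```bash
python3 - <<'E'
from h import *
c=read_camera("scene");crop(c,170,150,320,250,5,"pics/scz2.png")
E
```

```text
(no output)
```

View pics/scz2.png

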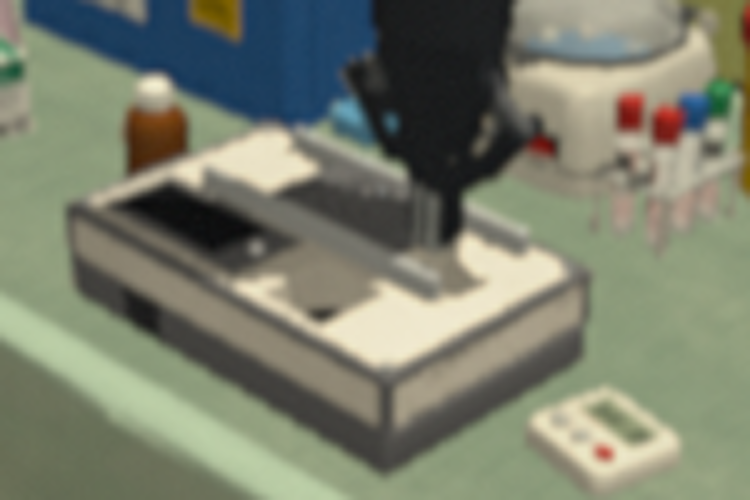

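```bash
python3 -m handwheel '[{"grip":1,"dx":0,"dy":8,"dz":1,"ax":0,"ay":0,"az":0},{"grip":1,"dx":0,"dy":8,"dz":1,"ax":0,"ay":0,"az":0},{"grip":1,"dx":0,"dy":8,"dz":0,"ax":0,"ay":0,"az":0},{"grip":1,"dx":0,"dy":6,"dz":0,"ax":0,"ay":0,"az":0}]';python3 -m handwheel '[{"grip":1,"dx":0,"dy":4,"dz":0.5,"ax":0,"ay":0,"az":0}]'
```

```text
t: 5.6
eef_pos: [0.5319, -0.2761, 0.0941]
tool_rot: [[-1.0, 0.014, 0.001], [0.014, 1.0, -0.002], [-0.001, -0.002, -1.0]]
contact_force: [0.9, -1.7, 0.7]
opening: 0.0001
t: 5.7
eef_pos: [0.5321, -0.2713, 0.0938]
tool_rot: [[-1.0, 0.013, 0.002], [0.013, 1.0, -0.001], [-0.002, -0.001, -1.0]]
contact_force: [-1.0, -0.9, 2.8]
opening: -0.0002
```

```bash
python3 -m handwheel '[{"grip":1,"dx":0,"dy":3,"dz":0.3,"ax":0,"ay":0,"az":0}]';python3 -m handwheel '[{"grip":1,"dx":0,"dy":3,"dz":0.3,"ax":0,"ay":0,"az":0}]'
```

```text
t: 5.8
eef_pos: [0.5322, -0.2678, 0.0936]
tool_rot: [[-1.0, 0.013, 0.002], [0.013, 1.0, -0.001], [-0.002, -0.001, -1.0]]
contact_force: [-1.3, -1.5, 2.8]
opening: -0.0001
t: 5.9
eef_pos: [0.5323, -0.2663, 0.0937]
tool_rot: [[-1.0, 0.013, 0.002], [0.013, 1.0, -0.005], [-0.002, -0.005, -1.0]]
contact_force: [-0.1, -7.2, 1.2]
opening: -0.0003
```

```bash
python3 -m handwheel '[{"grip":1,"dx":0,"dy":0,"dz":0.3,"ax":0,"ay":0,"az":0},{"grip":1,"dx":0,"dy":-5,"dz":0,"ax":0,"ay":0,"az":0},{"grip":1,"dx":0,"dy":-10,"dz":0,"ax":0,"ay":0,"az":0},{"grip":1,"dx":0,"dy":-10,"dz":0,"ax":0,"ay":0,"az":0},{"grip":1,"dx":0,"dy":-2,"dz":0,"ax":0,"ay":0,"az":0}]'
python3 - <<'E'
from h import *
c=read_camera("scene");crop(c,170,150,320,250,5,"pics/scz3.png")
s=status.sense();print(s["eef_pos"],s["tool_rot"][:,2])
# predicted outline of the well, tips, shutter
print(5*(proj(c,[[.5312,-.2935,.064],[.5552,-.2935,.064],[.5072,-.2935,.064],[.5312,-.2695,.064],[.5312,-.3175,.064],s["eef_pos"]+np.array([0,0,-.025])])-[170,150]))
c=read_camera("top");crop(c,180,155,330,255,5,"pics/topz3.png")
E
```

```text
t: 6.4
eef_pos: [0.5315, -0.2919, 0.0915]
tool_rot: [[-1.0, 0.012, -0.0], [0.012, 1.0, 0.002], [0.0, 0.002, -1.0]]
contact_force: [0.0, -0.7, -0.0]
opening: 0.0002
[ 0.53139498 -0.29176226  0.09138118] [-5.07319283e-04  1.79020362e-03 -9.99998269e-01]
[[415.34875905 238.86951405]
 [444.6319882  224.06253218]
 [385.13021954 254.14943295]
 [383.66993758 224.23180466]
 [447.91485307 253.91720201]
 [413.34127649 233.86887203]]
```

View pics/scz3.png

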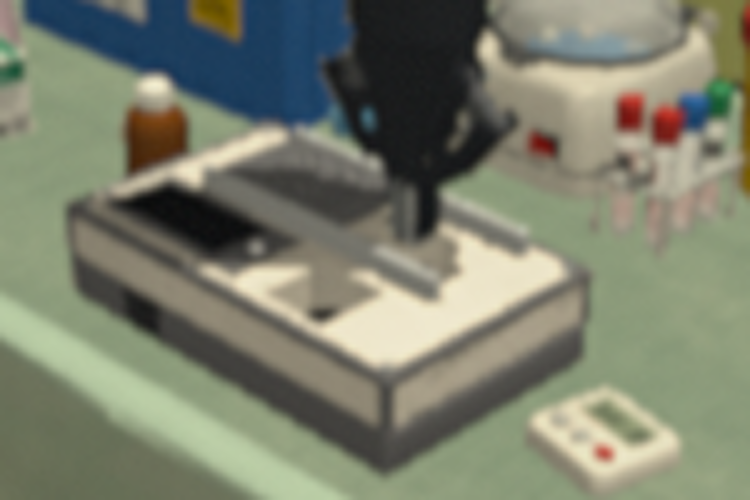

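View pics/topz3.png

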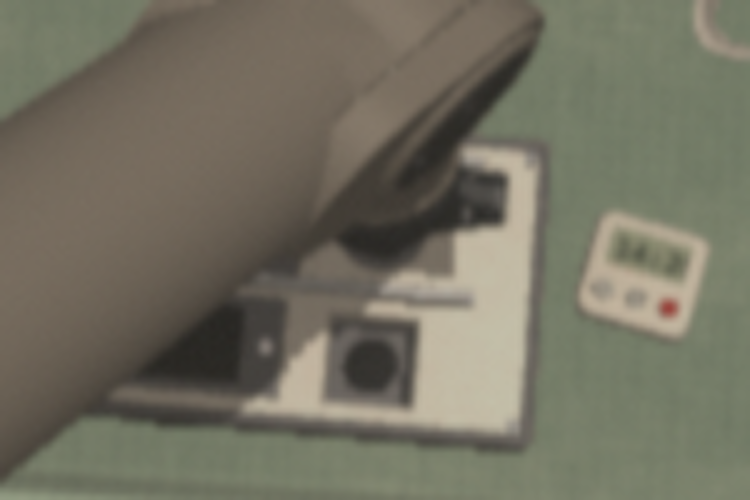

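```bash
python3 -m handwheel '[{"grip":1,"dx":0,"dy":-2,"dz":5,"ax":0,"ay":0,"az":0},{"grip":1,"dx":0,"dy":0,"dz":6,"ax":0,"ay":0,"az":0}]';python3 -m handwheel '[{"grip":1,"dx":0,"dy":0,"dz":4,"ax":0,"ay":0,"az":0}]'
```

```text
t: 6.7
eef_pos: [0.5323, -0.2928, 0.0803]
tool_rot: [[-1.0, 0.011, 0.001], [0.011, 1.0, 0.003], [-0.001, 0.003, -1.0]]
contact_force: [0.4, -0.3, 0.2]
opening: -0.0003
t: 6.8
eef_pos: [0.5321, -0.2922, 0.0754]
tool_rot: [[-1.0, 0.011, 0.0], [0.011, 1.0, 0.004], [-0.0, 0.004, -1.0]]
contact_force: [-0.5, -0.2, 0.5]
opening: 0.0001
```

```bash
python3 -m handwheel '[{"grip":1,"dx":0,"dy":-1,"dz":5,"ax":0,"ay":0,"az":0}]';python3 -m handwheel '[{"grip":1,"dx":0,"dy":0,"dz":3,"ax":0,"ay":0,"az":0}]';python3 -m handwheel '[{"grip":1,"dx":0,"dy":0,"dz":3,"ax":0,"ay":0,"az":0}]'
```

```text
t: 6.9
eef_pos: [0.5322, -0.2926, 0.0699]
tool_rot: [[-1.0, 0.01, 0.0], [0.01, 1.0, 0.004], [-0.0, 0.004, -1.0]]
contact_force: [-0.1, 0.3, 1.9]
opening: 0.0
t: 7.0
eef_pos: [0.5322, -0.2925, 0.0665]
tool_rot: [[-1.0, 0.01, 0.0], [0.01, 1.0, 0.004], [-0.0, 0.004, -1.0]]
contact_force: [-0.8, 0.3, 2.8]
opening: -0.0003
t: 7.1
eef_pos: [0.5323, -0.2926, 0.0647]
tool_rot: [[-1.0, 0.01, 0.0], [0.01, 1.0, 0.004], [-0.0, 0.004, -1.0]]
contact_force: [-5.1, 3.7, 23.0]
opening: 0.0001
```

```bash
python3 -m handwheel '[{"grip":1,"dx":0,"dy":0,"dz":1,"ax":0,"ay":0,"az":0}]';python3 -m handwheel '[{"grip":1,"dx":0,"dy":0,"dz":1,"ax":0,"ay":0,"az":0}]';python3 -m handwheel '[{"grip":1,"dx":0,"dy":0,"dz":1,"ax":0,"ay":0,"az":0}]'
```

```text
t: 7.2
eef_pos: [0.5322, -0.2926, 0.0651]
tool_rot: [[-1.0, 0.01, 0.0], [0.01, 1.0, 0.005], [-0.0, 0.005, -1.0]]
contact_force: [-1.9, 1.7, 8.3]
opening: 0.0002
t: 7.3
eef_pos: [0.5322, -0.2927, 0.0652]
tool_rot: [[-1.0, 0.01, 0.001], [0.01, 1.0, 0.005], [-0.001, 0.005, -1.0]]
contact_force: [-1.5, 0.9, 4.3]
opening: 0.0002
t: 7.4
eef_pos: [0.5322, -0.2926, 0.0652]
tool_rot: [[-1.0, 0.01, 0.001], [0.01, 1.0, 0.006], [-0.001, 0.006, -1.0]]
contact_force: [-1.9, 0.1, 5.8]
opening: 0.0002
```

Steady at the bottom; keep holding.

```bash
python3 -m handwheel '[{"grip":1,"dx":0,"dy":0,"dz":1.2,"ax":0,"ay":0,"az":0},{"grip":1,"dx":0,"dy":0,"dz":1.2,"ax":0,"ay":0,"az":0},{"grip":1,"dx":0,"dy":0,"dz":1.2,"ax":0,"ay":0,"az":0},{"grip":1,"dx":0,"dy":0,"dz":1.2,"ax":0,"ay":0,"az":0}]';python3 -m handwheel '[{"grip":1,"dx":0,"dy":0,"dz":1.2,"ax":0,"ay":0,"az":0},{"grip":1,"dx":0,"dy":0,"dz":1.2,"ax":0,"ay":0,"az":0},{"grip":1,"dx":0,"dy":0,"dz":1.2,"ax":0,"ay":0,"az":0},{"grip":1,"dx":0,"dy":0,"dz":1.2,"ax":0,"ay":0,"az":0}]';python3 -m handwheel '[{"grip":1,"dx":0,"dy":0,"dz":1.2,"ax":0,"ay":0,"az":0},{"grip":1,"dx":0,"dy":0,"dz":1.2,"ax":0,"ay":0,"az":0},{"grip":1,"dx":0,"dy":0,"dz":1.2,"ax":0,"ay":0,"az":0}]'
```

```text
t: 7.8
eef_pos: [0.5322, -0.2927, 0.0651]
tool_rot: [[-1.0, 0.01, 0.002], [0.01, 1.0, 0.007], [-0.002, 0.007, -1.0]]
contact_force: [-2.1, 0.4, 6.9]
opening: 0.0
t: 8.2
eef_pos: [0.5322, -0.2927, 0.0651]
tool_rot: [[-1.0, 0.009, 0.004], [0.009, 1.0, 0.008], [-0.004, 0.008, -1.0]]
contact_force: [-1.9, 2.3, 6.6]
opening: 0.0002
t: 8.5
eef_pos: [0.5321, -0.2927, 0.0651]
tool_rot: [[-1.0, 0.009, 0.005], [0.009, 1.0, 0.009], [-0.005, 0.009, -1.0]]
contact_force: [-2.0, 2.0, 6.7]
opening: 0.0003
```

```bash
python3 -m handwheel '[{"grip":1,"dx":0,"dy":0,"dz":-6,"ax":0,"ay":0,"az":0},{"grip":1,"dx":0,"dy":0,"dz":-15,"ax":-0.008,"ay":0.005,"az":0},{"grip":1,"dx":0,"dy":0,"dz":-20,"ax":0,"ay":0,"az":-0.005},{"grip":1,"dx":0,"dy":0,"dz":-22,"ax":0,"ay":0,"az":0}]'
python3 - <<'E'
from h import *
c=read_camera("top");crop(c,150,155,300,255,5,"pics/topz4.png")
c=read_camera("scene");crop(c,170,150,320,250,5,"pics/scz4.png")
E
```

```text
t: 8.9
eef_pos: [0.5299, -0.2917, 0.1269]
tool_rot: [[-1.0, 0.004, -0.007], [0.004, 1.0, 0.021], [0.007, 0.021, -1.0]]
contact_force: [-0.1, 0.4, -0.5]
opening: 0.0001
```

View pics/topz4.png

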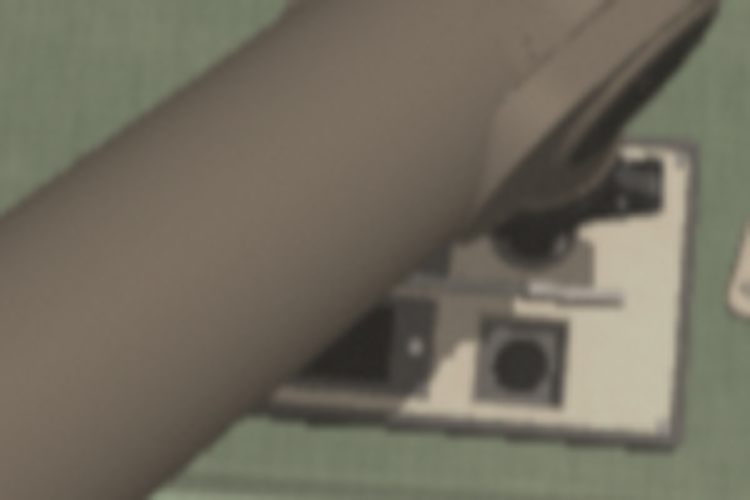

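View pics/scz4.png

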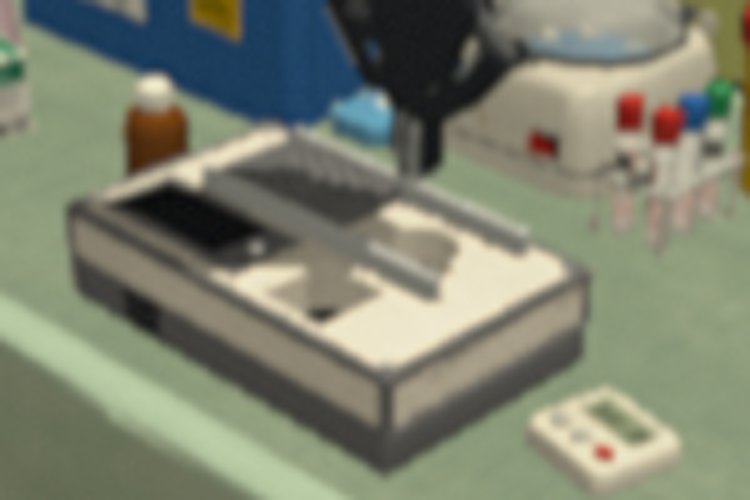

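```bash
python3 - <<'E'
from h import *
c=read_camera("scene");print(ray(c,[(200.6,166.2)],.087), ray(c,[(201,182)],.0))
c=read_camera("top");print(ray(c,[(168.5,191.5)],.087))
im=cv2.imread("pics/top0.png")[170:215,150:195];cv2.imwrite("pics/b.png",cv2.resize(im,None,fx=10,fy=10))
E
```

```text
[[ 0.53449409 -0.07038068  0.087     ]] [[ 0.57517084 -0.01736927  0.        ]]
[[ 0.53500521 -0.07127086  0.087     ]]
```

View pics/b.png

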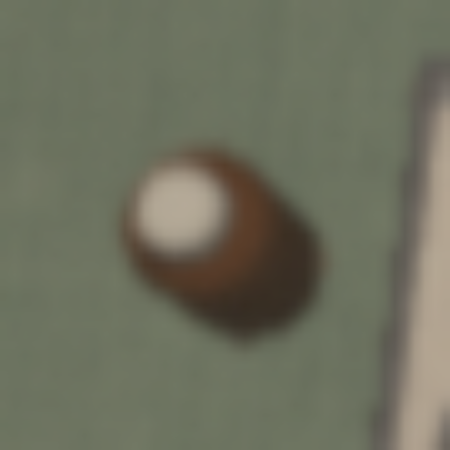

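```bash
python3 -m handwheel '[{"grip":1,"dx":0,"dy":10,"dz":0,"ax":0.021,"ay":-0.007,"az":0.013},{"grip":1,"dx":-1,"dy":30,"dz":0,"ax":0,"ay":0,"az":0},{"grip":1,"dx":-1,"dy":35,"dz":0,"ax":0,"ay":0,"az":0},{"grip":1,"dx":-1,"dy":35,"dz":0,"ax":0,"ay":0,"az":0},{"grip":1,"dx":-1,"dy":20,"dz":0,"ax":0,"ay":0,"az":0},{"grip":1,"dx":0,"dy":5,"dz":0,"ax":0,"ay":0,"az":0}]'
```

```text
t: 9.7
eef_pos: [0.5308, -0.1527, 0.1179]
tool_rot: [[-1.0, 0.022, -0.013], [0.022, 1.0, 0.001], [0.013, 0.001, -1.0]]
contact_force: [-0.0, -0.0, 0.7]
opening: -0.0004
```

```bash
python3 -m handwheel '[{"grip":1,"dx":-3,"dy":8,"dz":0,"ax":0,"ay":-0.013,"az":-0.004},{"grip":1,"dx":0,"dy":0,"dz":5,"ax":0,"ay":0,"az":0},{"grip":1,"dx":0,"dy":0,"dz":5,"ax":0,"ay":0,"az":0}]'
python3 - <<'E'
from h import *
c=read_camera("scene");crop(c,170,150,320,250,5,"pics/scz5.png")
E
```

```text
t: 10.0
eef_pos: [0.5333, -0.1455, 0.106]
tool_rot: [[-1.0, 0.019, -0.001], [0.019, 1.0, -0.001], [0.001, -0.001, -1.0]]
contact_force: [0.3, -1.1, -0.0]
opening: -0.0001
```

View pics/scz5.png

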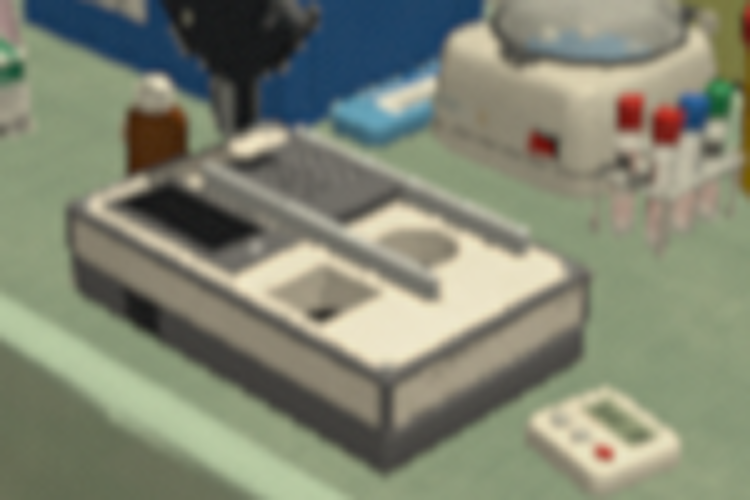

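```bash
python3 -m handwheel '[{"grip":1,"dx":0,"dy":2,"dz":5,"ax":0,"ay":0,"az":0},{"grip":1,"dx":0,"dy":0,"dz":5,"ax":0,"ay":0,"az":0}]';python3 -m handwheel '[{"grip":1,"dx":0,"dy":0,"dz":1,"ax":0,"ay":0,"az":0}]'
```

```text
t: 10.25
eef_pos: [0.5325, -0.1459, 0.0945]
tool_rot: [[-1.0, 0.023, -0.002], [0.023, 1.0, -0.002], [0.002, -0.002, -1.0]]
contact_force: [0.2, 0.6, -0.7]
opening: 0.0
t: 10.35
eef_pos: [0.5318, -0.1466, 0.0927]
tool_rot: [[-1.0, 0.024, -0.003], [0.024, 1.0, -0.002], [0.003, -0.002, -1.0]]
contact_force: [-0.1, 0.0, -0.3]
opening: -0.0001
```

```bash
python3 -m handwheel '[{"grip":1,"dx":0,"dy":-6,"dz":-1,"ax":0,"ay":0,"az":-0.004},{"grip":1,"dx":0,"dy":-8,"dz":0,"ax":0,"ay":0,"az":0},{"grip":1,"dx":0,"dy":-8,"dz":0,"ax":0,"ay":0,"az":0}]';python3 -m handwheel '[{"grip":1,"dx":0,"dy":-9,"dz":0,"ax":0,"ay":0,"az":0},{"grip":1,"dx":0,"dy":-9,"dz":0,"ax":0,"ay":0,"az":0},{"grip":1,"dx":0,"dy":-9,"dz":0,"ax":0,"ay":0,"az":0}]'
```

```text
t: 10.65
eef_pos: [0.5312, -0.1678, 0.0933]
tool_rot: [[-1.0, 0.018, -0.005], [0.018, 1.0, 0.001], [0.005, 0.001, -1.0]]
contact_force: [-0.1, 2.4, 0.0]
opening: -0.0002
t: 10.95
eef_pos: [0.5306, -0.1966, 0.0933]
tool_rot: [[-1.0, 0.018, -0.005], [0.018, 1.0, 0.002], [0.005, 0.002, -1.0]]
contact_force: [0.1, 1.0, 0.0]
opening: 0.0001
```

```bash
python3 -m handwheel '[{"grip":1,"dx":-1,"dy":-9,"dz":0,"ax":0,"ay":0,"az":0},{"grip":1,"dx":0,"dy":-9,"dz":0,"ax":0,"ay":0,"az":0},{"grip":1,"dx":0,"dy":-8,"dz":0,"ax":0,"ay":0,"az":0}]';python3 -m handwheel '[{"grip":1,"dx":0,"dy":-5,"dz":0,"ax":0,"ay":0,"az":0}]';python3 -m handwheel '[{"grip":1,"dx":0,"dy":-3,"dz":0,"ax":0,"ay":0,"az":0}]';python3 -m handwheel '[{"grip":1,"dx":0,"dy":-3,"dz":0,"ax":0,"ay":0,"az":0}]'
```

```text
t: 11.25
eef_pos: [0.5305, -0.2259, 0.0933]
tool_rot: [[-1.0, 0.019, -0.006], [0.019, 1.0, 0.002], [0.006, 0.002, -1.0]]
contact_force: [-0.2, 1.3, 0.1]
opening: 0.0001
t: 11.35
eef_pos: [0.5303, -0.2323, 0.0934]
tool_rot: [[-1.0, 0.02, -0.005], [0.02, 1.0, 0.002], [0.005, 0.001, -1.0]]
contact_force: [0.1, 1.4, -0.3]
opening: -0.0
t: 11.45
eef_pos: [0.5302, -0.2361, 0.0934]
tool_rot: [[-1.0, 0.021, -0.005], [0.021, 1.0, 0.001], [0.005, 0.001, -1.0]]
contact_force: [-0.1, 1.9, -0.0]
opening: -0.0
t: 11.55
eef_pos: [0.5303, -0.2373, 0.0932]
tool_rot: [[-1.0, 0.02, -0.006], [0.02, 1.0, 0.005], [0.006, 0.005, -1.0]]
contact_force: [-0.9, 6.9, 2.5]
opening: -0.0003
```

```bash
python3 -m handwheel '[{"grip":1,"dx":0,"dy":-1,"dz":0,"ax":0,"ay":0,"az":0},{"grip":1,"dx":0,"dy":-1,"dz":0,"ax":0,"ay":0,"az":0},{"grip":1,"dx":0,"dy":6,"dz":0,"ax":0,"ay":0,"az":0},{"grip":1,"dx":0,"dy":6,"dz":-5,"ax":0,"ay":0,"az":0},{"grip":1,"dx":0,"dy":0,"dz":-20,"ax":0,"ay":0,"az":0},{"grip":1,"dx":0,"dy":0,"dz":-35,"ax":0,"ay":0,"az":0},{"grip":1,"dx":0,"dy":0,"dz":-40,"ax":0,"ay":0,"az":0},{"grip":1,"dx":20,"dy":10,"dz":-40,"ax":0,"ay":0,"az":0},{"grip":1,"dx":20,"dy":30,"dz":-10,"ax":0,"ay":0,"az":0},{"grip":1,"dx":20,"dy":45,"dz":0,"ax":0,"ay":0,"az":0}]';python3 -m handwheel '[{"grip":1,"dx":20,"dy":45,"dz":0,"ax":0,"ay":0,"az":0},{"grip":1,"dx":0,"dy":45,"dz":0,"ax":0,"ay":0,"az":0},{"grip":1,"dx":0,"dy":45,"dz":0,"ax":0,"ay":0,"az":0},{"grip":1,"dx":0,"dy":45,"dz":0,"ax":0,"ay":0,"az":0},{"grip":1,"dx":0,"dy":45,"dz":0,"ax":0,"ay":0,"az":0},{"grip":1,"dx":0,"dy":45,"dz":0,"ax":0,"ay":0,"az":0},{"grip":1,"dx":0,"dy":45,"dz":0,"ax":0,"ay":0,"az":0},{"grip":1,"dx":0,"dy":30,"dz":0,"ax":0,"ay":0,"az":0},{"grip":1,"dx":0,"dy":0,"dz":0,"ax":0,"ay":0,"az":0}]'
python3 - <<'E'
from h import *
c=read_camera("top");crop(c,180,155,330,255,5,"pics/topz6.png")
c=read_camera("scene");crop(c,170,150,320,250,5,"pics/scz6.png")
E
```

```text
t: 12.55
eef_pos: [0.4742, -0.1492, 0.2513]
tool_rot: [[-0.999, 0.033, 0.001], [0.033, 0.999, -0.012], [-0.002, -0.012, -1.0]]
contact_force: [0.9, 1.3, -0.0]
opening: 0.0001
t: 13.45
eef_pos: [0.4664, 0.2119, 0.2548]
tool_rot: [[-0.999, 0.032, 0.029], [0.031, 0.999, -0.008], [-0.029, -0.008, -1.0]]
contact_force: [-0.4, 0.5, 0.0]
opening: -0.0002
```

View pics/topz6.png

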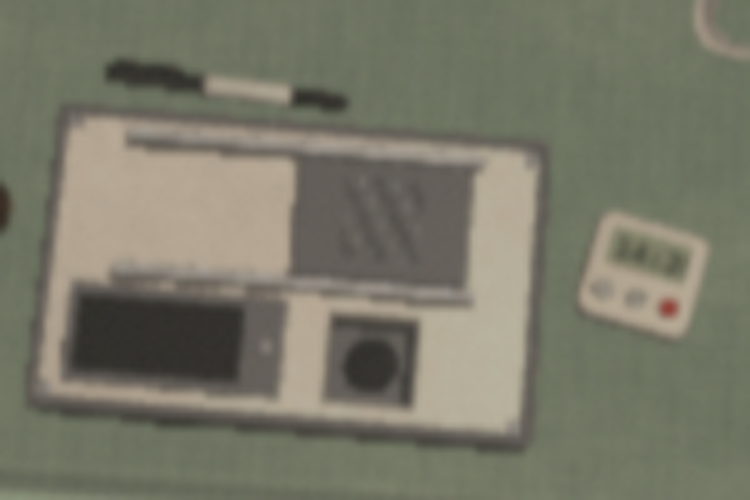

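View pics/scz6.png

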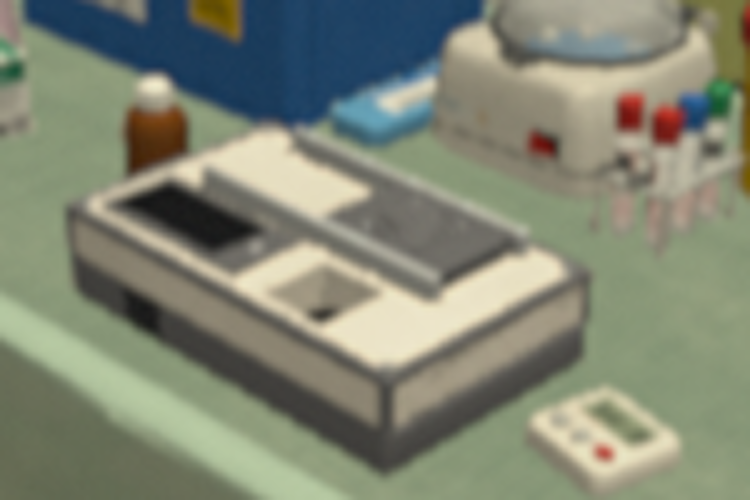

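```bash
python3 -c "
from bench import workorder,status
print(workorder.sign_off()); print(status.sense()['contact_force'])"
```

```text
the job is handed in; nothing more can be done
None
the job is handed in; nothing more can be done
```

I reset the alarm unit and handed the job in at about 13.5 s of the 51 s allowed. No verdict is reported.

- **Shutter open:** I pushed it left to its stop, where the force rose to about 7 N. The picture after the press showed the round well fully uncovered.
- **Reset key:** I pressed it to its stop and held it for about 1.4 s. The force was steady at 4 to 8 N, with one brief peak of 23 N on reaching the bottom. The fingertip height matched the full 6 mm of travel. I then lifted clear so it could spring back.
- **Shutter closed:** I pushed it right until it hit its stop, again at about 7 N, then moved the arm well clear.

**Last checks:** The final pictures show the shutter's left edge within about 1 mm of fully closed. The unit, bottle, timer and marker look unmoved. The scissors lay outside the close-up pictures, and the arm did not go near them.

- **Seen by force only:** I could not see the reset key while pressing, because the arm and rail hid it. The evidence for the press is the force and height readings.
- **Camera fit:** The measured corners of the unit's outline disagreed with its stated size by 4 to 8 mm. I relied on the rails and square well instead, which agreed to about 2 mm, apart from one well corner at about 3 mm.
- **Arm drift:** The arm crept up to about 2 mm per row when told to hold still, and I corrected for it.

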